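# Sweep the used pastry cutters into the wash tray

### The arm

A 7-joint arm with a two-finger parallel gripper is mounted at the origin on the work surface. World frame = base frame: x ahead of the robot, y to its left, z up, the work surface at z = 0. Lengths are in m, angles in rad, forces in N, time in s.
With the tool pointing down it reaches from about 0.4 to 0.875 m from the base axis. Payload 19.3 kg.
Tool frame: the origin (TCP) lies at the very end of the fingers, on their centre line; the grasp point (between the pads) lies 19 mm behind it; z points along the fingers, y is the line along which they close (so a half turn about z gives the same grasp; the last joint's range is limited). The gripper opens to 85 mm and grips with 20 to 120 N. Pads are 22 mm wide; open, the fingers measure 114 mm over their backs; the gripper's body (76 mm by 85 mm) begins 54 mm behind the grasp point. The pads swing forward as they close: fully open they stand 13 mm farther back than shut.
Start: joints at [-1.214, 0.521, -0.036, 1.599, 0.021, 1.021, -0.113], TCP at [0.259, 0.569, 0.231] pointing down, gripper open.
Joint ranges: [-2.91, 2.91], [-0.3, 2.13], [-1.5, 1.42], [0.17, 2.43], [-1.26, 4.41], [0.16, 1.93], [-2.52, 2.52]. Speed limits (rad/s): [1.89, 1.89, 2.39, 2.39, 3.01, 3.01, 3.01].

### API

Orientations are given as [roll, pitch, yaw] about the fixed x, y, z axes, in that order (R = Rz(yaw) Ry(pitch) Rx(roll)).
In Python, from workcell import bot gives the robot as it stands.
- The arm moves only by the tool carry_out, never from a script. Its argument "rows" is a list that holds one entry, the list of rows, each a list of 4 numbers: the shift along the tool's x, y, z in m, then the turn about the tool's z in degrees. In form: [[[x, y, z, twist], ...]]. A call has 1 to 12 rows; each row is the pose to reach, as a shift and turn from the pose commanded when the call began, along the tool's axes at that moment; what a row does not reach only later rows make up. A row lasts 1/12 s, in which the tool goes at most 41.7 mm and 7.16 degrees, less where a joint would pass 70% of its speed; a pose out of reach is approached as far as the arm can. A call with a gripper value outside its range is refused whole. "grip" is the finger opening in m, from 0 to 0.0854, set as the call begins (left out, the last holds). The fingers move at their own pace and stop on an object; "grip_force" is the grip in N (left out, the last holds). Time passes only in rows, so rows that repeat a pose let the fingers close. It gives the time, the measured TCP pose, the force, the opening and the grip force at its end, in the units of the state.
- bot.observe(): the state, without advancing time (a new reading comes with each control period).
- bot.grab_frame(name): name is "scene" or "top" or "wrist"; returns a dict with "pixels" (480x640x3 uint8, red, green, blue), "K" (3x3 intrinsics, pixels), "k1" (the pictures are not rectified: a ray, as slopes to the right and down, at radius r is drawn at 1 + k1 r^2 times it, then the intrinsics apply), "pose" (4x4, takes a point from camera to world coordinates). Camera axes: x right, y down, z forward; pixel columns grow to the right and rows downward; lengths in m; the calibration is good to about 2 mm. A picture is of the moment at which its call begins. There is no depth.
- bot.job_done(): hands the job in; it is judged then, once.
Trained networks look in a picture, given as the dict that the camera call returned (one of the last four; its "shot" number tells which), for a name from the list of things; names that differ only in an ending like _2 or _b are one class to them, and where a whole thing is asked for, a point or a joint stands for the part that bears it (a point fixed in the world has none). Each returns a list of dicts, best first, with "conf" (0 to 1); they miss things now and then, are a little off and sometimes report something else, mostly with a low value. They report only what shows in the picture. A call takes as long as a camera call.
- bot.look_for(picture, label): "position" ([column, row] in pixels, amid what is visible of it).
- bot.regions_of(picture, label): "region" (480x640 bool, what is visible of it) and "position" ([column, row] in pixels, amid what is visible of it).
- bot.spot_point(picture, label): "position" ([column, row] in pixels: a listed point, or the origin of a listed thing).
The state is a dict: "clock": time; "qpos": joint angles; "qd": joint speeds; "joint_efforts": joint torques, N m; "position": TCP position; "tool_rot": TCP orientation; "force": force on the tool from outside, world axes, zero at the start; "moment": the same for the moment, N m; "grip_width": finger opening in m; "finger_force": force on a finger pad.
Only numpy, scipy, OpenCV 4.12 (cv2) and the standard library are available. Lean on these libraries where they do the work, as an engineer would, in place of code of your own. Each camera call takes 0.05 s, during which the arm holds its last target. There are 200 camera calls.

### The job

Clear the bench: with your fingers, sweep the three copper pastry cutters along the surface through the open front of the green tray, until each one lies flat and wholly inside, past the front edge. Only push them, smoothly: do not lift, tip or flick them, and leave the timer, the jar and the scraper where they are.

Things in the scene. Friction and masses are not known exactly. Their poses are not given: they have to be found in the camera images.
- tray: Green bakery tray, fixed, three walls, one open side. Origin on the bench under the middle of its floor; x across, y from the open front to the back wall, z up. Inside x -120 to 120 mm, y -80 (front edge) to 80 (back wall). Walls 4 mm thick, 28 mm high with their bead. Floor 3 mm above the bench; the first 25 mm behind the front edge are a ramp up from the bench, so things slide in without a step.
- tray_mouth (a point): Middle of the tray's front edge (at y = -80 mm of the tray), at floor height, 3 mm above the bench.
- cutter_small: Copper-coloured round pastry cutter: an upright ring open at top and bottom, 42 mm outside diameter, wall 3 mm, 28 mm high, about 50 g; it stands flat on the bench and slides easily, but may slip sideways off a narrow pusher. Origin at the centre of its underside; z up.
- cutter_medium: Copper-coloured round pastry cutter: an upright ring open at top and bottom, 48 mm outside diameter, wall 3 mm, 28 mm high, about 50 g; it stands flat on the bench and slides easily, but may slip sideways off a narrow pusher. Origin at the centre of its underside; z up.
- cutter_large: Copper-coloured round pastry cutter: an upright ring open at top and bottom, 54 mm outside diameter, wall 3 mm, 28 mm high, about 50 g; it stands flat on the bench and slides easily, but may slip sideways off a narrow pusher. Origin at the centre of its underside; z up.
- timer: Red wind-up kitchen timer, round, 60 mm diameter, 39 mm high with its grip, loose on the bench. Origin at the centre of its underside. Leave it alone.
- jar: Closed jar with a yellow lid, 60 mm diameter, 90 mm high, loose on the bench. Origin at the centre of its underside. Leave it alone.
- scraper: Bench scraper lying flat, loose: wooden handle 26 x 120 x 22 mm centred 42 mm from the origin along its +x, thin metal blade 85 x 110 mm from the handle towards -x (to about x = -50 mm). Origin on the bench underneath. Leave it alone.

How it is judged:
At the end, for the whole second after the job is handed in: All three cutters stand flat (within 0.2 rad) and at rest on the tray's floor, between its walls and wholly behind its front edge (3 mm of overhang allowed); the timer, jar and scraper are within 15 mm of where they started (y of cutter_small in the frame of tray between -0.062 and 0.085 m and x of cutter_small in the frame of tray between -0.12 and 0.12 m and z of each of cutter_small, cutter_medium, cutter_large in the frame of tray below 0.012 m and angle between each of cutter_small, cutter_medium, cutter_large's own z axis and vertical below 0.2 rad and linear speed of each of cutter_small, cutter_medium, cutter_large below 0.02 m/s and y of cutter_medium in the frame of tray between -0.059 and 0.085 m and x of cutter_medium in the frame of tray between -0.12 and 0.12 m and y of cutter_large in the frame of tray between -0.056 and 0.085 m and x of cutter_large in the frame of tray between -0.12 and 0.12 m and distance of each of timer, jar, scraper from where it was at the start of the episode below 0.015 m); the robot touches nothing.
It fails at once if a cutter is lifted off the surface or tipped over ((height (world z) of cutter_small above 0.018 m or angle between cutter_small's own z axis and vertical above 0.5 rad) or (height (world z) of cutter_medium above 0.018 m or angle between cutter_medium's own z axis and vertical above 0.5 rad) or (height (world z) of cutter_large above 0.018 m or angle between cutter_large's own z axis and vertical above 0.5 rad)).
It fails at once if a cutter is flicked (faster than 0.5 m/s) (linear speed of any of cutter_small, cutter_medium, cutter_large above 0.5 m/s).
It fails at once if the timer, jar or scraper is moved more than 15 mm or tipped ((distance of timer from where it was at the start of the episode above 0.015 m or angle between timer's own z axis and vertical above 0.3 rad) or (distance of jar from where it was at the start of the episode above 0.015 m or angle between jar's own z axis and vertical above 0.3 rad) or (distance of scraper from where it was at the start of the episode above 0.015 m or angle between scraper's own z axis and vertical above 0.3 rad)).
It also fails if it takes over 67 s, if anything falls off the work surface, if the arm or the gripper's body presses on something with over 40 N, if the wrist force passes 120 N, or if a joint passes its speed limit or range.

## Working session

There is one attempt and no reset: what is moved stays moved. The work goes in short steps, Python scripts to look and compute and a tool call to move; the robot and the scene stay as the last step left them, time stands still between calls to the robot, and variables do not carry over. Pictures are saved under pics/ and viewed, at most 10 in all, crops included, and the job is handed in when it is done.

Besides the shell and the picture viewer there is one more tool, called after ">>>" as name([rows], argument=value, ...), one row to a line, values as JSON. carry_out: Moves the arm, as the interface text tells. Its arguments: {"type":"object","properties":{"rows":{"type":"array","items":{"type":"array","items":{"type":"array","items":{"type":"number"}}}},"grip":{"type":"number"},"grip_force":{"type":"number"}},"required":["rows"]}

```bash
mkdir -p pics; cat > h.py <<'E'
import numpy as np, cv2
from workcell import bot
def ray(f,uv):
    K=f["K"];d=np.array([(uv[0]-K[0][2])/K[0][0],(uv[1]-K[1][2])/K[1][1]]);u=d.copy()
    for _ in range(20): u=d/(1+f["k1"]*(u@u))
    P=np.array(f["pose"]);return P[:3,3],P[:3,:3]@np.array([u[0],u[1],1])
def at(f,uv,z):
    o,d=ray(f,uv);return (o+d*(z-o[2])/d[2])
def save(f,n): cv2.imwrite(f"pics/{n}.png",f["pixels"][:,:,::-1])
Z=dict(cutter_small=0,cutter_medium=0,cutter_large=0,timer=0,jar=0,scraper=0,tray=0,tray_mouth=.003)
def find(f,names=Z):
    for n in names:
        for r in bot.spot_point(f,n)[:2]:
            print(n,round(r["conf"],2),np.round(r["position"],0),np.round(at(f,r["position"],Z[n])[:2],3))
E
python3 - <<'E'
from h import *
s=bot.observe();print(s["position"],s["tool_rot"],s["grip_width"],s["clock"])
for c in("top","scene"):
    f=bot.grab_frame(c);save(f,c+"0");print(c,np.round(f["pose"],2).tolist());find(f)
E
```

```text
[0.2586087  0.56863471 0.23073569] [-3.14047054e+00  9.06566340e-05  2.71479176e+00] 0.08521317173469604 0.0
top [[0.01, -1.0, 0.09, 0.48], [-1.0, -0.01, -0.0, -0.01], [0.0, -0.09, -1.0, 1.29], [0.0, 0.0, 0.0, 1.0]]
cutter_small 0.53 [305. 322.] [0.441 0.019]
cutter_small 0.23 [222. 266.] [0.556 0.193]
cutter_medium 0.59 [424. 256.] [ 0.577 -0.229]
cutter_medium 0.44 [381. 335.] [ 0.414 -0.139]
cutter_large 0.51 [320. 257.] [ 0.576 -0.012]
cutter_large 0.39 [421. 256.] [ 0.578 -0.222]
timer 0.88 [380. 337.] [ 0.41  -0.138]
jar 0.62 [487. 355.] [ 0.375 -0.356]
scraper 0.7 [358. 165.] [ 0.772 -0.092]
tray 0.72 [184. 269.] [0.548 0.271]
tray_mouth 0.92 [223. 266.] [0.554 0.19 ]
scene [[-0.39, 0.64, -0.67, 1.28], [0.92, 0.26, -0.29, 0.31], [-0.01, -0.73, -0.69, 0.79], [0.0, 0.0, 0.0, 1.0]]
cutter_small 0.55 [351. 218.] [0.428 0.021]
cutter_medium 0.88 [213. 234.] [ 0.582 -0.223]
cutter_large 0.83 [311. 261.] [ 0.577 -0.006]
timer 0.67 [286. 195.] [ 0.411 -0.137]
jar 0.71 [212. 166.] [ 0.378 -0.347]
jar 0.37 [455. 290.] [0.545 0.27 ]
scraper 0.77 [226. 318.] [ 0.764 -0.089]
tray 0.87 [455. 288.] [0.542 0.269]
tray_mouth 0.83 [412. 281.] [0.557 0.19 ]
```

View pics/top0.png

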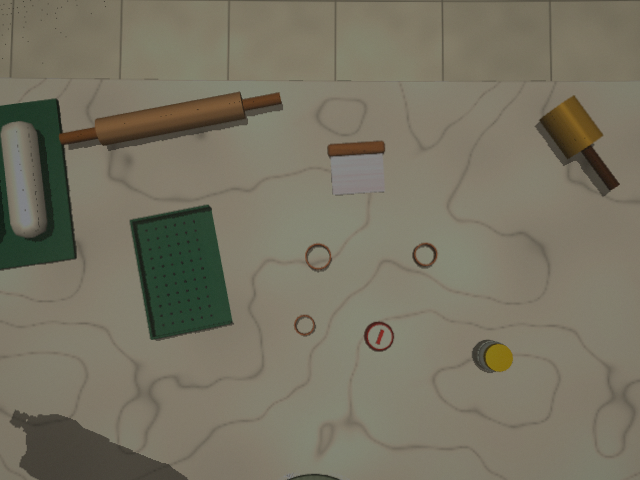

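View pics/scene0.png

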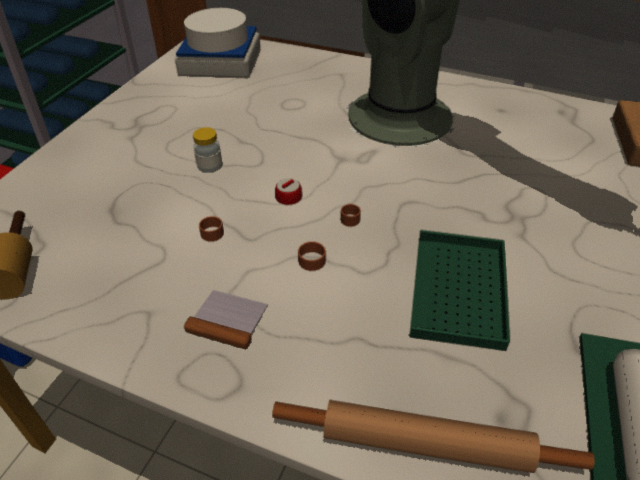

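The top view shows large at (318,257), medium at (425,255), small at (305,325) and the timer at (379,336). The tray front edge runs from (209,207) to (232,323). I'll refine these with regions and compute the first approach, to large.

```bash
cat >> h.py <<'E'
def rel(x,y,z,yawdeg,show=True):
    s=bot.observe();from scipy.spatial.transform import Rotation as R
    r=R.from_euler("xyz",s["tool_rot"]);d=r.inv().apply(np.array([x,y,z])-s["position"])
    tw=-(yawdeg-np.degrees(s["tool_rot"][2]));tw=(tw+180)%360-180
    print("rel",np.round(d,4),"twist",round(tw,1),"yaw now",np.degrees(s["tool_rot"][2]).round(1));return d,tw
def rings(f,names=("cutter_small","cutter_medium","cutter_large","timer")):
    for n in names:
        for r in bot.regions_of(f,n)[:2]:
            m=r["region"].astype(np.uint8);p=cv2.findNonZero(m)
            if p is None: continue
            c,rad=cv2.minEnclosingCircle(p);z=.02 if n=="timer" else .014
            print(n,round(r["conf"],2),np.round(c),round(rad,1),"ctr",np.round(at(f,c,z)[:2],3))
E
python3 - <<'E'
from h import *
for c in("top","scene"):
    f=bot.grab_frame(c);rings(f)
    if c=="top":
        r=bot.regions_of(f,"tray")[0];p=cv2.findNonZero(r["region"].astype(np.uint8));b=cv2.boxPoints(cv2.minAreaRect(p))
        print([np.round(at(f,q,.02)[:2],3).tolist() for q in b])
rel(.576,-.06,.12,83.5)
E
```

```text
cutter_small 0.59 [306. 326.] 9.7 ctr [0.432 0.015]
cutter_medium 0.54 [424. 254.] 12.5 ctr [ 0.581 -0.228]
cutter_large 0.58 [312. 246.] 1.6 ctr [0.598 0.004]
cutter_large 0.16 [425. 255.] 12.9 ctr [ 0.58  -0.228]
timer 0.73 [378. 336.] 14.7 ctr [ 0.413 -0.131]
timer 0.43 [180. 272.] 72.8 ctr [0.541 0.276]Traceback (most recent call last):
  File "<stdin>", line 5, in <module>
IndexError: list index out of range
```

```bash
python3 - <<'E'
from h import *
f=bot.grab_frame("top")
for q in [(131,220),(209,207),(232,323),(152,339),(318.5,257)]: print(np.round(at(f,q,.025)[:2],3))
rings(f,["cutter_large"])
rel(.569,-.075,.10,83.5)
E
```

```text
[0.647 0.377]
[0.676 0.218]
[0.438 0.166]
[0.405 0.327]
[ 0.573 -0.009]
rel [-0.549  -0.4577  0.1313] twist 72.0 yaw now 155.5
```

>>> carry_out([
  [[-0.549, -0.458, 0.08, 72], [-0.549, -0.458, 0.08, 72], [-0.549, -0.458, 0.08, 72], [-0.549, -0.458, 0.08, 72], [-0.549, -0.458, 0.08, 72], [-0.549, -0.458, 0.08, 72], [-0.549, -0.458, 0.08, 72], [-0.549, -0.458, 0.08, 72], [-0.549, -0.458, 0.08, 72], [-0.549, -0.458, 0.08, 72], [-0.549, -0.458, 0.08, 72], [-0.549, -0.458, 0.08, 72]],
], grip=0.03)

```text
clock: 2.3
position: [0.4748, 0.1195, 0.1757]
tool_rot: [3.141, -0.0, 1.457]
force: [0.7, 1.2, 0.8]
grip_width: 0.0301
finger_force: 0.0
```

```bash
python3 - <<'E'
from h import *
rel(.569,-.075,.10,85)
E
```

```text
rel [-0.1826  0.1155  0.0758] twist -1.5 yaw now 83.5
```

>>> carry_out([
  [[-0.183, 0.116, 0.05, -1.5], [-0.183, 0.116, 0.05, -1.5], [-0.183, 0.116, 0.05, -1.5], [-0.183, 0.116, 0.05, -1.5], [-0.183, 0.116, 0.05, -1.5], [-0.183, 0.116, 0.05, -1.5], [-0.183, 0.116, 0.05, -1.5], [-0.183, 0.116, 0.05, -1.5]],
])

```text
clock: 2.97
position: [0.5688, -0.0744, 0.1253]
tool_rot: [-3.141, 0.0, 1.483]
force: [0.4, 1.5, -0.3]
grip_width: 0.03
finger_force: 0.0
```

```bash
python3 - <<'E'
from h import *
rel(.569,-.075,.007,85)
f=bot.grab_frame("wrist");save(f,"w1");find(f,["cutter_large"]);rings(f,["cutter_large"])
E
```

```text
rel [-0.0006  0.0003  0.1183] twist -0.1 yaw now 84.9
cutter_large 0.75 [327. 126.] 46.2 ctr [ 0.576 -0.005]
cutter_large 0.69 [580. 214.] 100.3 ctr [ 0.748 -0.079]
```

View pics/w1.png

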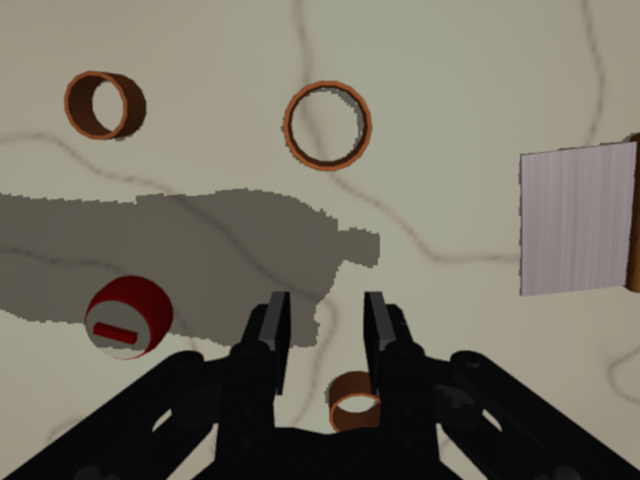

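The wrist view shows large at (327,126), on the finger centre line (fingers at 290 and 365). Descending and starting to push.

>>> carry_out([
  [[0, 0, 0.04, 0], [0, 0, 0.08, 0], [0, 0, 0.105, 0], [0, 0, 0.117, 0], [0, 0, 0.117, 0], [0.008, 0, 0.117, 0], [0.016, 0, 0.117, 0], [0.023, 0, 0.117, 0], [0.03, 0, 0.117, 0], [0.038, 0, 0.117, 0], [0.047, 0, 0.117, 0], [0.057, 0, 0.117, 0]],
])

```text
clock: 4.12
position: [0.5741, -0.016, 0.009]
tool_rot: [3.141, -0.0, 1.484]
force: [0.3, -1.0, 0.8]
grip_width: 0.0297
finger_force: 0.3
```

>>> carry_out([
  [[0.01, 0, 0, 0], [0.02, 0, 0, 0], [0.03, 0, 0, 0], [0.04, 0, 0, 0], [0.05, 0, 0, 0], [0.06, 0, 0, 0], [0.07, 0, 0, 0], [0.08, 0, 0, 0], [0.09, 0, 0, 0], [0.1, 0, 0, 0], [0.11, 0, 0, 0], [0.12, 0, 0, 0]],
])

```text
clock: 5.12
position: [0.5843, 0.1037, 0.0087]
tool_rot: [-3.142, 0.0, 1.484]
force: [1.0, -0.4, 1.1]
grip_width: 0.0299
finger_force: 0.3
```

```bash
python3 - <<'E'
from h import *
f=bot.grab_frame("wrist");save(f,"w2");rings(f,["cutter_large"])
f=bot.grab_frame("top");find(f,["tray_mouth","tray"])
rel(.598,.254,.008,85)
E
```

```text
cutter_large 0.61 [328. 240.] 80.4 ctr [0.588 0.136]
tray 0.91 [183. 271.] [0.544 0.273]
tray 0.48 [357. 165.] [ 0.771 -0.089]
rel [0.1525 0.0006 0.0006] twist 0.0 yaw now 85.0
```

View pics/w2.png

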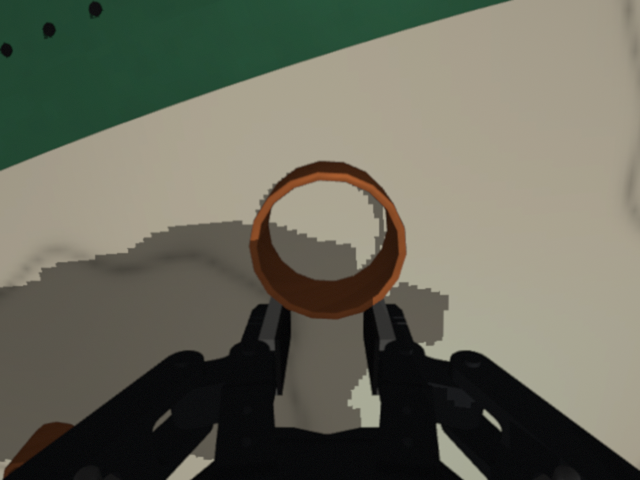

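Large is cradled squarely at (328,240), with the tray front edge just ahead. Continuing into the tray.

>>> carry_out([
  [[0.01, 0, 0, 0], [0.02, 0, 0, 0], [0.03, 0, -0.001, 0], [0.04, 0, -0.002, 0], [0.05, 0, -0.002, 0], [0.06, 0, -0.002, 0], [0.07, 0, -0.002, 0], [0.08, 0, -0.002, 0], [0.09, 0, -0.002, 0], [0.1, 0, -0.002, 0], [0.11, 0, -0.002, 0], [0.12, 0, -0.002, 0]],
])

```text
clock: 6.37
position: [0.5947, 0.2233, 0.0106]
tool_rot: [-3.142, 0.0, 1.484]
force: [-0.9, -0.8, 0.7]
grip_width: 0.0302
finger_force: 0.1
```

>>> carry_out([
  [[0.009, 0, 0, 0], [0.017, 0, 0, 0], [0.024, 0, 0, 0], [0.028, 0, 0, 0], [0.03, 0, 0, 0], [0.03, 0, 0, 0], [0.02, 0, 0, 0], [0.0, 0, 0, 0], [-0.01, 0, -0.03, 0], [-0.02, 0, -0.07, 0], [-0.04, 0, -0.1, 0], [-0.07, 0, -0.11, 0]],
])

```text
clock: 7.37
position: [0.59, 0.1527, 0.1248]
tool_rot: [3.137, -0.003, 1.486]
force: [1.4, -0.4, -0.1]
grip_width: 0.0298
finger_force: 0.0
```

```bash
python3 - <<'E'
from h import *
f=bot.grab_frame("wrist");rings(f,["cutter_large"])
# medium: behind along 94.8deg
a=np.radians(94.8);rel(.580-.065*np.cos(a),-.226-.065*np.sin(a),.12,94.8)
f=bot.grab_frame("top");rings(f,["cutter_large","cutter_medium","cutter_small"])
E
```

```text
cutter_large 0.81 [324.  14.] 50.3 ctr [0.601 0.287]
rel [-0.4355  0.0363  0.0039] twist -10.1 yaw now 84.7
cutter_medium 0.75 [425. 255.] 12.1 ctr [ 0.579 -0.229]
cutter_medium 0.4 [145. 260.] 43.3 ctr [0.567 0.348]
```

>>> carry_out([
  [[-0.436, 0.036, 0, -10], [-0.436, 0.036, 0, -10], [-0.436, 0.036, 0, -10], [-0.436, 0.036, 0, -10], [-0.436, 0.036, 0, -10], [-0.436, 0.036, 0, -10], [-0.436, 0.036, 0, -10], [-0.436, 0.036, 0, -10], [-0.436, 0.036, 0, -10], [-0.436, 0.036, 0, -10], [-0.436, 0.036, 0, -10], [-0.436, 0.036, 0, -10]],
])

```text
clock: 8.67
position: [0.5852, -0.2907, 0.1198]
tool_rot: [-3.14, 0.002, 1.653]
force: [-1.2, -0.1, -0.4]
grip_width: 0.0302
finger_force: 0.0
```

```bash
python3 - <<'E'
from h import *
f=bot.grab_frame("wrist");rings(f,["cutter_medium"]);find(f,["cutter_medium"])
a=np.radians(94.8);rel(.580-.065*np.cos(a),-.227-.065*np.sin(a),.008,94.8)
E
```

```text
cutter_medium 0.94 [328. 133.] 41.4 ctr [ 0.581 -0.226]
rel [-0.0078 -0.002   0.1117] twist 0.3 yaw now 95.1
```

>>> carry_out([
  [[0, 0, 0.04, 0], [0, 0, 0.08, 0], [0, 0, 0.1, 0], [0, 0, 0.112, 0], [0, 0, 0.112, 0], [0.008, 0, 0.112, 0], [0.016, 0, 0.112, 0], [0.023, 0, 0.112, 0], [0.03, 0, 0.112, 0], [0.038, 0, 0.112, 0], [0.047, 0, 0.112, 0], [0.057, 0, 0.112, 0]],
])

```text
clock: 9.82
position: [0.5818, -0.2274, 0.0091]
tool_rot: [3.141, 0.0, 1.659]
force: [-0.1, 0.0, -0.1]
grip_width: 0.0301
finger_force: 0.3
```

>>> carry_out([
  [[0.01, 0, 0, 0], [0.02, 0, 0, 0], [0.03, 0, 0, 0], [0.04, 0, 0, 0], [0.05, 0, 0, 0], [0.06, 0, 0, 0], [0.07, 0, 0, 0], [0.08, 0, 0, 0], [0.09, 0, 0, 0], [0.1, 0, 0, 0], [0.11, 0, 0, 0], [0.12, 0, 0, 0]],
])

```text
clock: 10.82
position: [0.5711, -0.1077, 0.0087]
tool_rot: [-3.142, 0.0, 1.659]
force: [0.3, -1.1, -0.5]
grip_width: 0.0298
finger_force: 0.2
```

```bash
python3 - <<'E'
from h import *
f=bot.grab_frame("wrist");rings(f,["cutter_medium"])
rel(.541,.245,.01,94.8)
E
```

```text
cutter_medium 0.78 [325. 251.] 72.4 ctr [ 0.569 -0.079]
rel [ 0.3527  0.0016 -0.0011] twist 0.4 yaw now 95.2
```

>>> carry_out([
  [[0.01, 0, 0, 0], [0.02, 0, 0, 0], [0.03, 0, 0, 0], [0.04, 0, 0, 0], [0.05, 0, 0, 0], [0.06, 0, 0, 0], [0.07, 0, 0, 0], [0.08, 0, 0, 0], [0.09, 0, 0, 0], [0.1, 0, 0, 0], [0.11, 0, 0, 0], [0.12, 0, 0, 0]],
])

```text
clock: 11.92
position: [0.5606, 0.0119, 0.0087]
tool_rot: [-3.142, 0.0, 1.659]
force: [0.6, 0.3, 0.4]
grip_width: 0.0302
finger_force: 0.2
```

>>> carry_out([
  [[0.01, 0, 0, 0], [0.02, 0, 0, 0], [0.03, 0, 0, 0], [0.04, 0, 0, 0], [0.05, 0, 0, 0], [0.06, 0, -0.001, 0], [0.07, 0, -0.002, 0], [0.08, 0, -0.002, 0], [0.09, 0, -0.002, 0], [0.1, 0, -0.002, 0], [0.11, 0, -0.002, 0], [0.12, 0, -0.002, 0]],
])

```text
clock: 12.92
position: [0.55, 0.1314, 0.0107]
tool_rot: [3.142, 0.0, 1.659]
force: [-0.1, -0.0, -0.1]
grip_width: 0.0296
finger_force: 0.3
```

```bash
python3 - <<'E'
from h import *
f=bot.grab_frame("wrist");save(f,"w3");rings(f,["cutter_medium","cutter_large"])
rel(.541,.245,.01,94.8)
E
```

```text
cutter_medium 0.92 [325. 250.] 70.9 ctr [0.548 0.16 ]
rel [0.1141 0.0012 0.0006] twist 0.3 yaw now 95.1
```

View pics/w3.png

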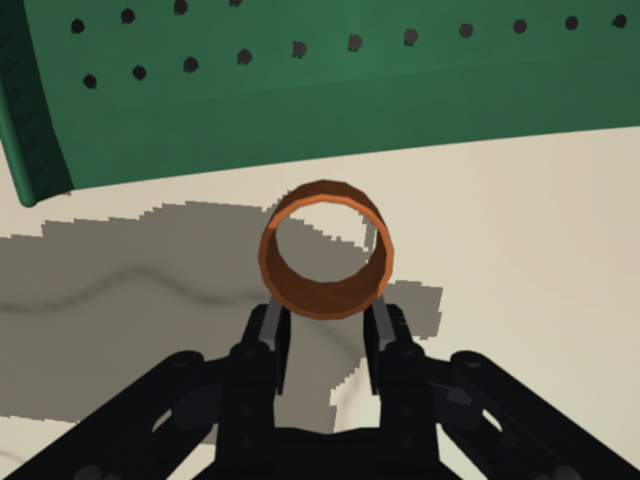

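Medium is cradled at (325,250). The left wall's front end is at (30,200), leaving room for small. Finishing medium.

>>> carry_out([
  [[0.01, 0, 0, 0], [0.02, 0, 0, 0], [0.03, 0, 0, 0], [0.04, 0, 0, 0], [0.05, 0, 0, 0], [0.06, 0, 0, 0], [0.07, 0, 0, 0], [0.08, 0, 0, 0], [0.09, 0, 0, 0], [0.1, 0, 0, 0], [0.109, 0, 0, 0], [0.115, 0, 0, 0]],
])

```text
clock: 14.07
position: [0.5397, 0.2464, 0.0106]
tool_rot: [-3.141, -0.0, 1.66]
force: [-0.5, -0.4, -0.5]
grip_width: 0.0299
finger_force: 0.1
```

>>> carry_out([
  [[0.003, 0, 0, 0], [0.004, 0, 0, 0], [0.004, 0, 0, 0], [-0.006, 0, 0, 0], [-0.024, 0, 0, 0], [-0.034, 0, -0.03, 0], [-0.044, 0, -0.06, 0], [-0.06, 0, -0.09, 0], [-0.08, 0, -0.11, 0], [-0.1, 0, -0.11, 0], [-0.1, 0, -0.11, 0], [-0.1, 0, -0.11, 0]],
])

```text
clock: 15.07
position: [0.549, 0.1432, 0.121]
tool_rot: [3.141, 0.0, 1.656]
force: [-0.1, 0.6, 0.5]
grip_width: 0.0299
finger_force: 0.0
```

```bash
python3 - <<'E'
from h import *
f=bot.grab_frame("wrist");save(f,"w4");rings(f,["cutter_medium","cutter_large","cutter_small"])
a=np.radians(80);rel(.432-.06*np.cos(a),.017-.06*np.sin(a),.12,80)
E
```

```text
cutter_medium 0.86 [325.  10.] 44.2 ctr [0.537 0.278]
cutter_large 0.89 [438.  12.] 51.5 ctr [0.603 0.284]
cutter_small 0.57 [164. 361.] 33.6 ctr [0.433 0.028]
cutter_small 0.23 [333.  65.] 228.9 ctr [0.544 0.248]
rel [-0.1757 -0.1431  0.0004] twist 15.1 yaw now 95.1
```

View pics/w4.png

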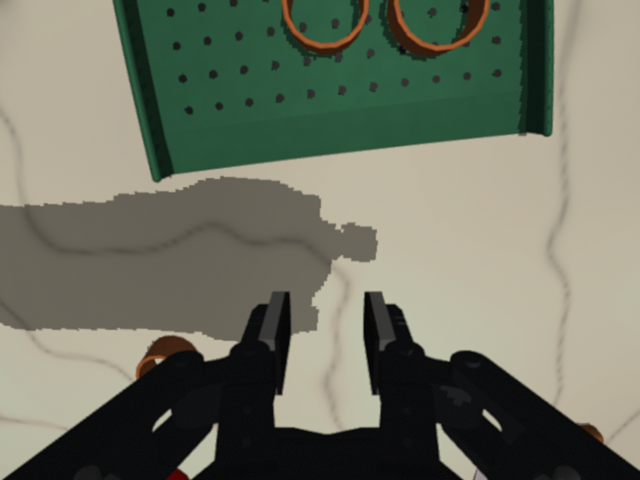

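Medium (325,20) and large (438,10) are both well inside the tray. Now to small.

>>> carry_out([
  [[-0.176, -0.143, 0, 15], [-0.176, -0.143, 0, 15], [-0.176, -0.143, 0, 15], [-0.176, -0.143, 0, 15], [-0.176, -0.143, 0, 15], [-0.176, -0.143, 0, 15], [-0.176, -0.143, 0, 15], [-0.176, -0.143, 0, 15], [-0.176, -0.143, 0, 15], [-0.176, -0.143, 0, 15]],
])

```text
clock: 16.1
position: [0.4224, -0.0416, 0.1205]
tool_rot: [-3.142, 0.0, 1.399]
force: [-0.6, -0.4, -1.0]
grip_width: 0.0299
finger_force: 0.0
```

```bash
python3 - <<'E'
from h import *
f=bot.grab_frame("wrist");rings(f,["cutter_small","timer"])
a=np.radians(80);rel(.432-.06*np.cos(a),.017-.06*np.sin(a),.008,80)
E
```

```text
cutter_small 0.85 [329. 134.] 35.7 ctr [0.436 0.021]
timer 0.61 [333. 345.] 43.2 ctr [ 0.413 -0.126]
rel [-0.0002 -0.0005  0.1126] twist 0.1 yaw now 80.1
```

>>> carry_out([
  [[0, 0, 0.04, 0], [0, 0, 0.08, 0], [0, 0, 0.1, 0], [0, 0, 0.112, 0], [0, 0, 0.112, 0], [0.008, 0, 0.112, 0], [0.016, 0, 0.112, 0], [0.023, 0, 0.112, 0], [0.03, 0, 0.112, 0], [0.038, 0, 0.112, 0], [0.047, 0, 0.112, 0], [0.057, 0, 0.112, 0]],
])

```text
clock: 17.25
position: [0.432, 0.0146, 0.009]
tool_rot: [3.141, -0.0, 1.397]
force: [0.2, -0.5, 0.4]
grip_width: 0.0301
finger_force: 0.4
```

>>> carry_out([
  [[0.01, 0, 0, 0], [0.02, 0, 0, 0], [0.03, 0, 0, 0], [0.04, 0, 0, 0], [0.05, 0, 0, 0], [0.06, 0, 0, 0], [0.07, 0, 0, 0], [0.08, 0, 0, 0], [0.09, 0, 0, 0], [0.1, 0, 0, 0], [0.105, 0, -0.001, 0], [0.107, 0, -0.002, 0]],
])

```text
clock: 18.25
position: [0.4502, 0.1201, 0.0107]
tool_rot: [-3.141, -0.0, 1.398]
force: [0.1, -1.1, -0.2]
grip_width: 0.0299
finger_force: 0.1
```

```bash
python3 - <<'E'
from h import *
f=bot.grab_frame("wrist");save(f,"w5");rings(f,["cutter_small"])
rel(.472,.238,.01,80)
E
```

```text
cutter_small 0.63 [326. 258.] 63.5 ctr [0.455 0.145]
rel [0.1208 0.001  0.0008] twist 0.1 yaw now 80.1
```

View pics/w5.png

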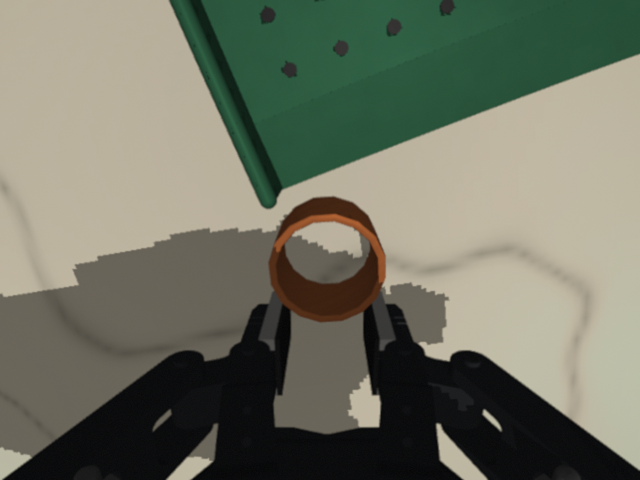

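Small (326,258) is heading too close to the left wall end at (270,200). I'll back off, push it diagonally to the right, then straight in.

>>> carry_out([
  [[-0.01, 0, 0, 0], [-0.025, 0, 0, 0], [-0.03, 0, -0.03, 0], [-0.03, 0, -0.07, 0], [-0.03, 0, -0.11, 0], [-0.03, 0, -0.11, 0]],
])

```text
clock: 18.85
position: [0.4469, 0.0881, 0.1258]
tool_rot: [3.136, -0.003, 1.394]
force: [2.2, -0.9, -0.8]
grip_width: 0.0299
finger_force: 0.0
```

```bash
python3 - <<'E'
from h import *
f=bot.grab_frame("wrist");rings(f,["cutter_small"])
a=np.radians(40);rel(.455-.055*np.cos(a),.146-.055*np.sin(a),.12,40)
E
```

```text
cutter_small 0.94 [322. 145.] 34.7 ctr [0.455 0.145]
rel [ 0.0158 -0.0358  0.0018] twist 40.0 yaw now 80.0
```

>>> carry_out([
  [[0.016, -0.036, 0, 40], [0.016, -0.036, 0, 40], [0.016, -0.036, 0, 40], [0.016, -0.036, 0, 40], [0.016, -0.036, 0, 40], [0.016, -0.036, 0, 40], [0.016, -0.036, 0, 40], [0.016, -0.036, 0, 40]],
])

```text
clock: 19.62
position: [0.4118, 0.1106, 0.1199]
tool_rot: [3.141, 0.002, 0.701]
force: [1.1, -0.6, 0.9]
grip_width: 0.03
finger_force: 0.0
```

```bash
python3 - <<'E'
from h import *
f=bot.grab_frame("wrist");rings(f,["cutter_small"])
a=np.radians(40);rel(.455-.055*np.cos(a),.146-.055*np.sin(a),.01,40)
E
```

```text
cutter_small 0.65 [329. 149.] 35.1 ctr [0.455 0.145]
cutter_small 0.31 [554. 402.] 39.5 ctr [ 0.421 -0.128]
rel [0.0006 0.0007 0.1103] twist 0.2 yaw now 40.2
```

>>> carry_out([
  [[0, 0, 0.04, 0], [0, 0, 0.08, 0], [0, 0, 0.1, 0], [0, 0, 0.11, 0], [0, 0, 0.11, 0], [0.008, 0, 0.11, 0], [0.016, 0, 0.11, 0], [0.022, 0, 0.11, 0], [0.027, 0, 0.11, 0], [0.033, 0, 0.11, 0], [0.04, 0, 0.11, 0], [0.047, 0, 0.11, 0]],
], grip=0.016)

```text
clock: 20.72
position: [0.4488, 0.1423, 0.0109]
tool_rot: [3.142, -0.0, 0.699]
force: [-0.2, -0.7, -0.4]
grip_width: 0.016
finger_force: 0.3
```

>>> carry_out([
  [[0.007, 0, 0, 0], [0.014, 0, 0, 0], [0.02, 0, 0, 0], [0.024, 0, 0, 0], [0.026, 0, 0, 0], [0.026, 0, 0, 0], [0.016, 0, 0, 0], [0.0, 0, 0, 0], [-0.005, 0, -0.03, 0], [-0.005, 0, -0.07, 0], [-0.005, 0, -0.11, 0], [-0.005, 0, -0.11, 0]],
])

```text
clock: 21.72
position: [0.4457, 0.138, 0.1256]
tool_rot: [3.141, -0.006, 0.697]
force: [1.2, 0.5, 0.1]
grip_width: 0.0158
finger_force: 0.0
```

```bash
python3 - <<'E'
from h import *
f=bot.grab_frame("wrist");save(f,"w6");rings(f,["cutter_small"])
E
```

```text
cutter_small 0.67 [324. 141.] 36.6 ctr [0.491 0.178]
```

View pics/w6.png

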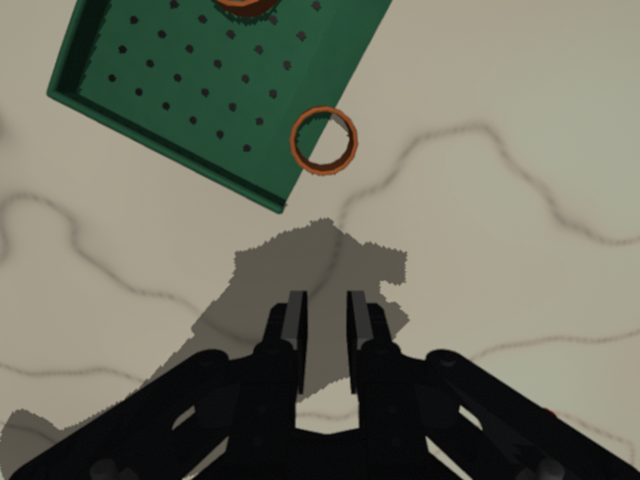

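Small (324,141) now sits on the ramp edge, about 48 mm clear of the left wall. Last, the straight push in.

```bash
python3 - <<'E'
from h import *
rel(.5015,.119,.12,100)
E
```

```text
rel [0.0312 0.0519 0.0017] twist -59.9 yaw now 40.1
```

>>> carry_out([
  [[0.031, 0.052, 0, -60], [0.031, 0.052, 0, -60], [0.031, 0.052, 0, -60], [0.031, 0.052, 0, -60], [0.031, 0.052, 0, -60], [0.031, 0.052, 0, -60], [0.031, 0.052, 0, -60], [0.031, 0.052, 0, -60], [0.031, 0.052, 0, -60], [0.031, 0.052, 0, -60], [0.031, 0.052, 0, -60]],
], grip=0.024)

```text
clock: 22.73
position: [0.501, 0.1181, 0.1199]
tool_rot: [-3.14, -0.0, 1.743]
force: [-0.5, -0.6, 0.4]
grip_width: 0.0238
finger_force: 0.0
```

```bash
python3 - <<'E'
from h import *
f=bot.grab_frame("wrist");rings(f,["cutter_small"])
rel(.5015,.119,.01,100)
E
```

```text
cutter_small 0.56 [328. 139.] 36.7 ctr [0.492 0.178]
rel [0.0006 0.0005 0.1102] twist -0.1 yaw now 99.9
```

>>> carry_out([
  [[0, 0, 0.04, 0], [0, 0, 0.08, 0], [0, 0, 0.1, 0], [0, 0, 0.109, 0], [0, 0, 0.109, 0], [0.008, 0, 0.109, 0], [0.016, 0, 0.109, 0], [0.022, 0, 0.109, 0], [0.028, 0, 0.109, 0], [0.034, 0, 0.109, 0], [0.042, 0, 0.109, 0], [0.05, 0, 0.109, 0]],
])

```text
clock: 23.83
position: [0.4929, 0.1686, 0.012]
tool_rot: [3.141, -0.0, 1.746]
force: [0.9, -1.1, 1.0]
grip_width: 0.0244
finger_force: 0.5
```

>>> carry_out([
  [[0.009, 0, 0, 0], [0.018, 0, 0, 0], [0.027, 0, 0, 0], [0.036, 0, 0, 0], [0.045, 0, 0, 0], [0.053, 0, 0, 0], [0.059, 0, 0, 0], [0.063, 0, 0, 0], [0.065, 0, 0, 0], [0.065, 0, 0, 0], [0.055, 0, 0, 0], [0.04, 0, 0, 0]],
])

```text
clock: 24.83
position: [0.4859, 0.2071, 0.0116]
tool_rot: [3.142, -0.0, 1.748]
force: [0.7, -0.8, 0.5]
grip_width: 0.0236
finger_force: 0.0
```

>>> carry_out([
  [[-0.01, 0, -0.03, 0], [-0.02, 0, -0.07, 0], [-0.04, 0, -0.11, 0], [-0.07, 0, -0.13, 0], [-0.1, 0, -0.14, 0], [-0.1, 0, -0.14, 0], [-0.1, 0, -0.14, 0]],
])

```text
clock: 25.42
position: [0.5038, 0.1062, 0.1524]
tool_rot: [3.14, -0.0, 1.742]
force: [0.5, 0.7, 0.2]
grip_width: 0.024
finger_force: 0.0
```

```bash
python3 - <<'E'
from h import *
f=bot.grab_frame("wrist");save(f,"w7");rings(f,["cutter_small","cutter_medium","cutter_large"])
f=bot.grab_frame("scene");save(f,"s7");find(f,["timer","jar","scraper"])
E
```

```text
cutter_small 0.85 [326.   1.] 29.5 ctr [0.479 0.252]
cutter_small 0.28 [418.   1.] 30.5 ctr [0.539 0.263]
cutter_medium 0.97 [419.   1.] 31.0 ctr [0.539 0.263]
jar 0.58 [210. 169.] [ 0.389 -0.343]
scraper 0.92 [226. 315.] [ 0.758 -0.094]
scraper 0.31 [416. 284.] [0.558 0.199]
```

View pics/s7.png

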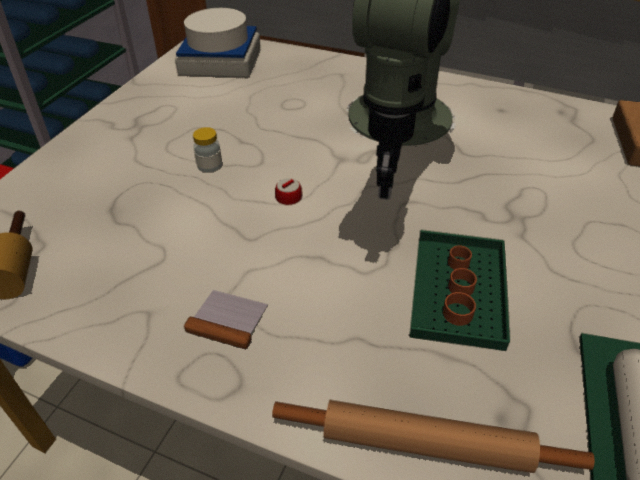

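The scene view shows all three cutters flat and well inside the tray, at (460,255), (462,280) and (460,308). The timer, jar and scraper haven't moved, and the arm is clear.

```bash
python3 -c "
from workcell import bot
print(bot.job_done())"
```

```text
the job is handed in; nothing more can be done
None
```

I pushed all three cutters into the tray and handed the job in at about 25 s of the 67 s; the last camera view shows them flat and well inside, with the timer, jar and scraper where they were, but no verdict came back.

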